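# Set the feeder's step selector and start it

### The job

Get the small tab feeder running: with a fingertip against its black pointer, push the selector round clockwise, click by click, to the fourth white bar after the off ring and not past it, as more shaking would throw the tabs off the track. Then press the green start button fully home and let it come back up. Do not pinch the selector, start the feeder at any other setting or press the red stop button, and leave the counter, marker, tweezers and loose tab where they lie.

Things in the scene. Friction and masses are not known exactly. Their poses are not given: they have to be found in the camera images.
- feeder: Grey vibratory tab feeder fixed to the bench, 255 deep x 270 wide x 148 mm high. Origin: centre of its underside; x axis level, away from its operator, y to its left, z up. Its front is a black panel tilted 12 degrees: outward normal (-0.208, 0, 0.978), up-slope direction (0.978, 0, 0.208) in this frame. Left on the panel: selector; right: green, then red button, amber lamp above them.
- track_end (a point): Right-hand end of the two-lane aluminium track behind the panel, mid-width, on the lanes' floor. The track is 312 long along the feeder's y, 82 mm wide, two rows of black tabs in it, their tops 29 mm above this point. It is fixed, and overhangs a board carton (56 mm high).
- selector_grip (a point): On the selector's turning axis, level with the top of its bar. Black disc, 53 mm diameter, with a pointer bar 12 mm wide, 24 mm high; its long end (white line) reaches 35 mm from the axis, the short end 17 mm. Disc face 22 mm below this point, panel 33 mm. Frame turns with the selector: y along the bar to the pointing end, z along the panel normal. Fingertips fit beside it to 20 mm below.
- pointer_tip (a point): In the long, pointing end of the selector's bar, 29 mm from the turning axis, at mid-height of the bar (12 mm below its top). The end is rounded, 6 mm radius about this point. To turn the selector clockwise push the flank that trails, and keep the finger behind it along the arc.
- selector (a joint): Selector angle (rad), clockwise positive seen facing the panel. 0 = off ring, pointing to feeder +y; then six white bars, ever bigger, 0.5236 apart: bar 3 points up-slope, bar 4 is 2.094. Spring detent at each: 0.06 N m (2 to 3 N at the bar's end) breaks it out; past half-way it snaps ahead into the next by itself and stays. Starts at off, bar 1 or bar 2. Stops at off and bar 6.
- start_button_top (a point): Centre of the top of the green start button, a round cap of 26 mm diameter that stands 13 mm proud of the panel in a plated ring; z axis along the panel's outward normal.
- start_button (a joint): Travel of the green button into the panel (m): 0 up, 0.005 fully home. Spring return, 2 N to begin and 4.5 N at the bottom.
- stop_button_top (a point): Centre of the top of the red mushroom stop button, 30 mm diameter, 17 mm proud of the panel, 54 mm to the right of the green one.
- stop_button (a joint): Travel of the red button into the panel (m): 0 up, 0.005 fully home.
- counter: Bystander: round grey tally counter, 43 mm diameter, 18 mm high, lying on the bench to the right of the feeder; origin at the underside's centre.
- white_marker: Bystander: white marker with black cap, 135 mm long (its y axis), 17 mm thick, lying to the left of the feeder; origin at the underside's centre.
- stray_tab: Bystander: loose black moulded tab, 21 x 31 x 5 mm, lying to the left of the feeder; origin at the underside's centre.
- work_tweezers: Bystander: steel tweezers, 120 mm long (their y axis), 12 mm wide, 9 mm high, lying to the right of the feeder; origin at the underside's centre.

How it is judged:
By the outcome, as a careful person would: the job done as asked, in the order asked, and still so for the second after the job is handed in, with the robot touching nothing.
It also fails if it takes over 45 s, if anything falls off the work surface, if the arm or the gripper's body presses on something with over 40 N, if the wrist force passes 120 N, or if a joint passes its speed limit or range.

### The arm

A 7-joint arm with a two-finger parallel gripper is mounted at the origin on a cart in front of the work surface, level with it; the furniture and walls round the work are solid. World frame = base frame: x ahead of the robot, y to its left, z up, the work surface at z = 0. Lengths are in m, angles in rad, forces in N, time in s.
With the tool pointing down it reaches from about 0.4 to 0.85 m from the base axis. Payload 10.4 kg.
Tool frame: the origin (TCP) lies between the finger pads; the fingertips stand 14 mm ahead of it and the grasp point (between the pads) lies 5 mm behind it (r.finger_overhang is the z of the fingertips in the tool frame, in m); z points along the fingers, y is the line along which they close (so a half turn about z gives the same grasp; the last joint's range is limited). The gripper opens to 87 mm and grips with 3 to 60 N. Pads are 19 mm wide; open, the fingers measure 117 mm over their backs; the gripper's body (75 mm by 190 mm) begins 51 mm behind the grasp point.
Start: joints at [1.175, 0.332, -0.065, 1.46, 0.022, 1.35, -0.088], TCP at [0.228, -0.582, 0.237] pointing down, gripper open.
Joint ranges: [-2.6, 2.6], [-0.5, 2.12], [-1.47, 1.34], [0.16, 2.42], [-1.27, 4.41], [0.06, 2.06], [-2.6, 2.6]. Speed limits (rad/s): [2.22, 2.22, 2.79, 2.79, 3.14, 3.14, 3.14].

### API

Orientations are given as a unit quaternion [x, y, z, w].
In Python, from bench import r, optics gives the robot as it stands.
- The arm moves only by the shell command python3 -m pendant 'ROWS' [FORCE]. ROWS is JSON, a list of rows, each a list of 7 numbers: the closure, from -1 (fully open) to 1 (shut), then the shift along the tool's x, y, z scaled (see below), then the turn, a rotation vector about the tool's x, y, z scaled (see below). In form: [[grip, x, y, z, rx, ry, rz], ...]. A call has 1 to 8 rows; each row is the pose to reach, as a shift and turn from the pose commanded when the call began, along the tool's axes at that moment; what a row does not reach only later rows make up. The controller multiplies each number of a shift by 0.3 m and each number of a turn by 120 degrees. A row lasts 1/8 s, in which the tool goes at most 62.5 mm and 10.7 degrees, less where a joint would pass 70% of its speed; a pose out of reach is approached as far as the arm can. A call with a number of a shift or a turn outside -1 to 1 is refused whole. A call with a gripper value outside its range is refused whole. The fingers move at their own pace and stop on an object; FORCE is the grip in N (left out, the last holds). Time passes only in rows, so rows that repeat a pose let the fingers close. It gives the time, the measured TCP pose, the force, the opening and the grip force at its end, in the units of the state.
- r.read_state(): the state, without advancing time (a new reading comes with each control period).
- optics.camera(name): name is "scene" or "top"; returns a dict with "pixels" (384x512x3 uint8, red, green, blue), "vfov" (degrees; the focal length in pixels is half the picture's height over the tangent of half this angle, whatever the lens; pixels are square), "cx", "cy" (the principal point, pixels), "D" ([k1, k2, p1, p2, k3] as OpenCV has them; the pictures are not rectified), "rvec" (rotation vector, rad) and "tvec" (3), from world to camera coordinates, as OpenCV has them. Camera axes: x right, y down, z forward; pixel columns grow to the right and rows downward; lengths in m; the calibration is good to about 2 mm. A picture is of the moment at which its call begins. There is no depth.
- r.close_job(): hands the job in; it is judged then, once.
The state is a dict: "time": time; "joint_positions": joint angles; "joint_vel": joint speeds; "joint_torque": joint torques, N m; "ee_pos": TCP position; "eef_rot": TCP orientation; "ft_force": force on the tool from outside, world axes, zero at the start; "torque": the same for the moment, N m; "width": finger opening in m; "grip_force": force on a finger pad.
Only numpy, scipy, OpenCV 4.12 (cv2) and the standard library are available. Lean on these libraries where they do the work, as an engineer would, in place of code of your own. Each camera call takes 0.05 s, during which the arm holds its last target. There are 200 camera calls.

## Working session

There is one attempt and no reset: what is moved stays moved. The work goes in short steps, Python scripts to look and compute and a shell command to move; the robot and the scene stay as the last step left them, time stands still between calls to the robot, and variables do not carry over. Pictures are saved under pics/ and viewed, at most 10 in all, crops included, and the job is handed in when it is done.

```bash
ls; mkdir -p pics
python3 - <<'E'
from bench import r, optics
import cv2
for n in ("scene","top"):
    c=optics.camera(n); p=c.pop("pixels"); print(n,c)
    cv2.imwrite(f"pics/{n}0.png",cv2.resize(p[:,:,::-1],(800,600),interpolation=cv2.INTER_CUBIC))
    cv2.imwrite(f"raw_{n}.png",p[:,:,::-1])
print(r.read_state(), r.finger_overhang)
E
```

```text
pics
scene {'vfov': 53.09522000137794, 'cx': 260.9965897454819, 'cy': 186.07596300119957, 'D': array([-0.04157414,  0.        ,  0.        ,  0.        ,  0.        ]), 'rvec': array([ 1.20274553, -2.40708862,  0.85228078]), 'tvec': array([0.32688018, 0.41502867, 0.72374052])}
top {'vfov': 50.78567608682737, 'cx': 252.5599908790753, 'cy': 195.8724829485855, 'D': array([-0.02858196,  0.        ,  0.        ,  0.        ,  0.        ]), 'rvec': array([ 2.17648063, -2.12689456,  0.15524182]), 'tvec': array([-0.03697991,  0.58274135,  0.98508864])}
{'time': 0.1, 'joint_positions': array([ 1.17537652,  0.33281957, -0.0647079 ,  1.46084391,  0.02163374,
        1.34991101, -0.08852103]), 'joint_vel': array([-0.00027829, -0.00091521, -0.00088519, -0.00299757,  0.00119805,
       -0.00127811, -0.00148758]), 'joint_torque': array([ 1.11017336e-03, -6.24548006e+01,  2.42992979e-02, -3.90714097e+01,
       -6.14622189e-02,  3.66440148e-02,  6.70612894e-05]), 'ee_pos': array([ 0.22752427, -0.58176388,  0.23583313]), 'eef_rot': array([ 9.82674539e-01,  1.85338441e-01, -1.62139520e-04, -6.21854964e-04]), 'ft_force': array([-0.20142125,  0.08826436, -0.56021656]), 'torque': array([ 0.02628452, -0.01157813, -0.01102306]), 'grip_force': 0.0, 'width': 0.08734148932026696} 0.014
```

View pics/scene0.png

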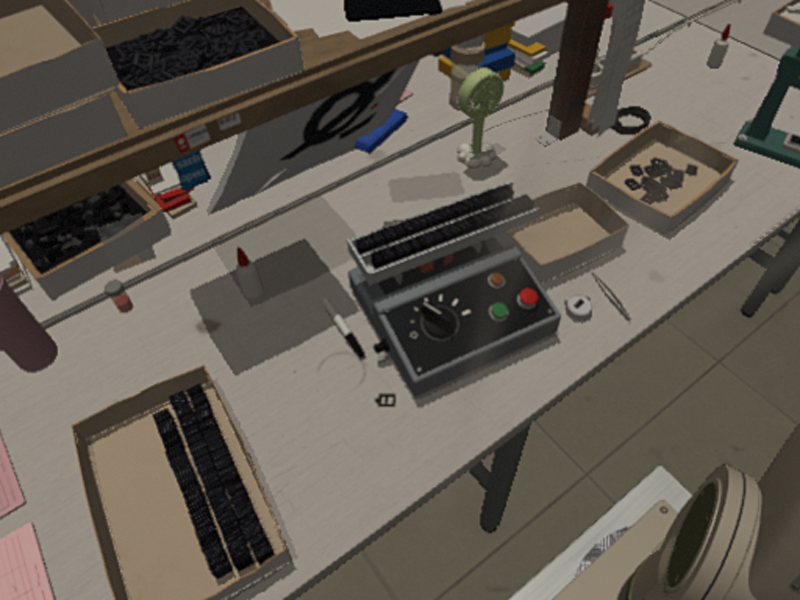

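View pics/top0.png

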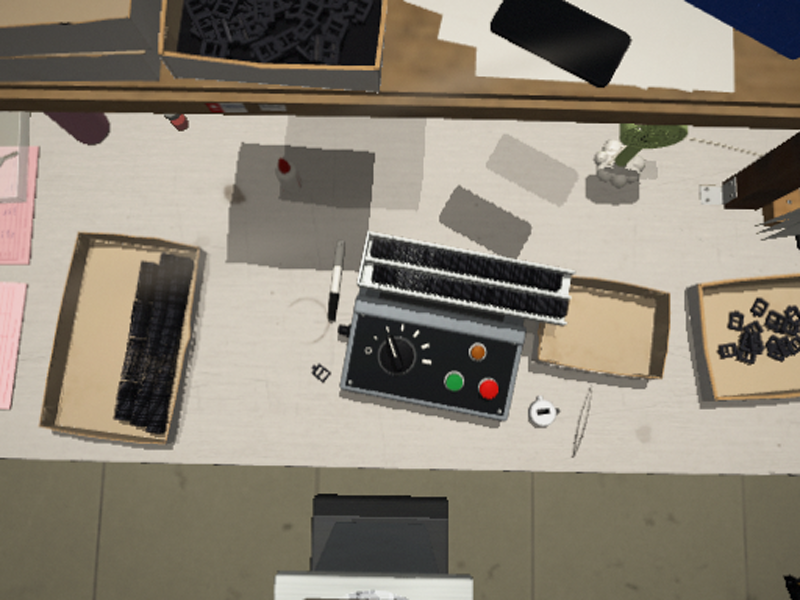

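The scene view shows the feeder mid-picture: the selector is around (435,320), green (500,311), red (528,297). In the top view the selector is at about (397,355), green (454,381), red (488,388), amber (477,352). The pointer is up-left of up-slope. Next I'll zoom in and triangulate.

```bash
cat > h.py <<'E'
import numpy as np, cv2
from bench import r, optics
from scipy.optimize import least_squares
from scipy.spatial.transform import Rotation as R
def cam(n):
    c=optics.camera(n); h=c["pixels"].shape[0]; f=h/2/np.tan(np.radians(c["vfov"]/2))
    c["K"]=np.array([[f,0,c["cx"]],[0,f,c["cy"]],[0,0,1]]); return c
def proj(c,P): return cv2.projectPoints(np.asarray(P,float).reshape(-1,1,3),c["rvec"],c["tvec"],c["K"],c["D"])[0][:,0]
def blob(c,lo,hi,near=None,smin=120,vmin=60,rad=25):
    hsv=cv2.cvtColor(c["pixels"],cv2.COLOR_RGB2HSV)
    m=cv2.inRange(hsv,(lo,smin,vmin),(hi,255,255))
    n,_,s,ce=cv2.connectedComponentsWithStats(m)
    k=[(i) for i in range(1,n) if np.linalg.norm(ce[i]-near)<rad]
    i=max(k,key=lambda i:s[i,4]); return ce[i],s[i]
def feeder2w(p,P): # p=(x,y,yaw)
    c,s=np.cos(p[2]),np.sin(p[2]); return np.asarray(P)@np.array([[c,s,0],[-s,c,0],[0,0,1]])+[p[0],p[1],0]
E
python3 - <<'E'
from h import *
S=cam("scene");T=cam("top")
g={}
near={"green":(40,80,(320,199),(290,244)),"red":(170,180,(338,190),(312,248)),"amber":(5,18,(318,179),(305,225))}
for k,(lo,hi,a,b) in near.items():
    pa,sa=blob(S,lo,hi,a,rad=10);pb,sb=blob(T,lo,hi,b,rad=10)
    us=[cv2.undistortPoints(np.array([[p]]),c["K"],c["D"])[0,0] for c,p in((S,pa),(T,pb))]
    Ps=[np.c_[cv2.Rodrigues(c["rvec"])[0],c["tvec"]] for c in(S,T)]
    X=cv2.triangulatePoints(Ps[0],Ps[1],us[0].reshape(2,1),us[1].reshape(2,1));X=(X[:3]/X[3]).ravel()
    print(k,pa,pb,sa[4],sb[4],X,proj(S,X)-pa,proj(T,X)-pb)
a=S["pixels"][165:250,220:360,::-1];b=T["pixels"][185:285,210:345,::-1]
cv2.imwrite("pics/zs.png",cv2.resize(a,None,fx=5.5,fy=5.5,interpolation=cv2.INTER_CUBIC))
cv2.imwrite("pics/zt.png",cv2.resize(b,None,fx=5.5,fy=5.5,interpolation=cv2.INTER_CUBIC))
E
```

```text
green [322.33333333 199.22222222] [290.40229885 244.49425287] 9 87 [ 0.45987422 -0.12048435  0.06929307] [[-1.47374846 -0.12749106]] [[1.03694754 1.10478291]]Traceback (most recent call last):
  File "<stdin>", line 6, in <module>
  File "h.py", line 14, in blob
    i=max(k,key=lambda i:s[i,4]); return ce[i],s[i]
ValueError: max() iterable argument is empty
```

```bash
cat >> h.py <<'E'
def cblob(c,k,near,rad):
    p=c["pixels"].astype(int); R_,G,B=p[...,0],p[...,1],p[...,2]
    m={"green":(G-np.maximum(R_,B))>15,"red":(R_-G>50)&(abs(G-B)<25),"amber":(R_-G>25)&(G-B>12)&(R_-B>50)}[k]
    n,_,s,ce=cv2.connectedComponentsWithStats(m.astype(np.uint8))
    i=max((i for i in range(1,n) if np.linalg.norm(ce[i]-near)<rad),key=lambda i:s[i,4]); return ce[i],s[i]
def tri(S,T,pa,pb):
    us=[cv2.undistortPoints(np.array([[p]],float),c["K"],c["D"])[0,0].reshape(2,1) for c,p in((S,pa),(T,pb))]
    Ps=[np.c_[cv2.Rodrigues(c["rvec"])[0],c["tvec"]] for c in(S,T)]
    X=cv2.triangulatePoints(Ps[0],Ps[1],*us);return (X[:3]/X[3]).ravel()
E
python3 - <<'E'
from h import *
S=cam("scene");T=cam("top")
a=S["pixels"][165:250,220:360,::-1];b=T["pixels"][185:285,210:345,::-1]
cv2.imwrite("pics/zs.png",cv2.resize(a,None,fx=5.5,fy=5.5,interpolation=cv2.INTER_CUBIC))
cv2.imwrite("pics/zt.png",cv2.resize(b,None,fx=5.5,fy=5.5,interpolation=cv2.INTER_CUBIC))
for k,a,b in (("green",(320,199),(290,244)),("red",(338,190),(312,248)),("amber",(318,179),(305,225))):
  try:
    pa,sa=cblob(S,k,a,8);pb,sb=cblob(T,k,b,8);X=tri(S,T,pa,pb)
    print(k,pa,sa,pb,sb,X.round(4),proj(S,X)-pa,proj(T,X)-pb)
  except Exception as e: print(k,e)
E
```

```text
green [319.40740741 197.74074074] [315 193  10  10  81] [290.26470588 244.34313725] [285 239  11  12 102] [ 0.4626 -0.1172  0.0746] [[-0.06493283 -0.00487674]] [[0.04624832 0.04814595]]
red [337.90625    189.11458333] [333 184  11  11  96] [312.53174603 248.85714286] [307 243  12  13 126] [ 0.453  -0.1704  0.078 ] [[-0.00538493 -0.00033563]] [[0.00384096 0.00412056]]
amber [317.58064516 177.74193548] [315 175   6   6  31] [305.5 225. ] [302 221   8   9  60] [ 0.5097 -0.1527  0.0818] [[-0.00581334 -0.0004507 ]] [[0.0042941  0.00444626]]
```

View pics/zt.png

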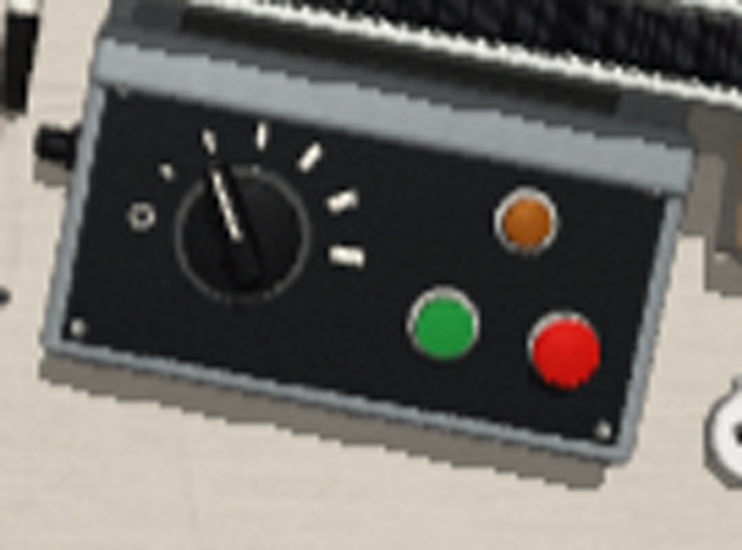

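View pics/zs.png

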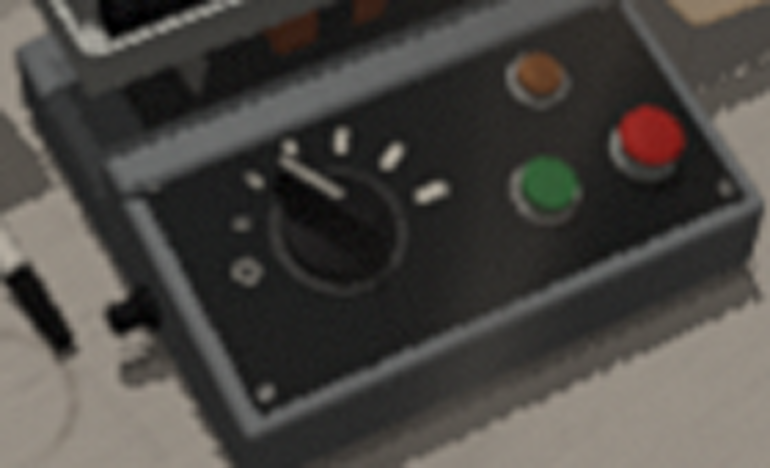

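The pointer is at bar 2 (line at zoom (237,238)→(213,170), bar 2 mark at (209,141)). The bars and the ring are clear in both views. I'll fit the panel geometry from these marks and the buttons.

```bash
cat >> h.py <<'E'
def frame(yaw):
    Z=R.from_euler("z",yaw).as_matrix(); return Z@[.9781,0,.2079],Z@[0,1,0],Z@[-.2079,0,.9781]  # u,left,n
def plan(P,Rm,note=""):
    s=r.read_state(); R0=R.from_quat(s["eef_rot"])
    d=R0.inv().apply(np.asarray(P)-s["ee_pos"]); w=(R0.inv()*R.from_matrix(Rm)).as_rotvec()
    print(note,"shift",(d/.3).round(4),"turn",(w/np.radians(120)).round(4),"|d|mm",(np.linalg.norm(d)*1e3).round(1),"deg",np.degrees(np.linalg.norm(w)).round(1))
E
python3 - <<'E'
from h import *
S=cam("scene");T=cam("top")
zs=np.array([(246,271),(242,224),(255,180),(289,147),(341,141),(392,156),(431,191)])/5.5+[219.6,164.6]
zt=np.array([(141,217),(167,171),(209,141),(262,136),(311,156),(343,201),(347,255)])/5.5+[209.6,184.6]
gs,gt,rs,rt=[319.4,197.7],[290.26,244.34],[337.9,189.1],[312.53,248.86]
th=np.arange(7)*np.pi/6
def pts(p):
    u,l,n=frame(p[3]);A=p[:3]
    M=[A+p[4+i]*(np.cos(t)*l+np.sin(t)*u) for i,t in enumerate(th)]
    g=A+p[11]*u+p[12]*l; return np.array(M+[g+.0115*n,g-.054*l+.0155*n])
def res(p):
    X=pts(p); return np.r_[(proj(S,X)-np.r_[zs,[gs],[rs]]).ravel(),(proj(T,X)-np.r_[zt,[gt],[rt]]).ravel(),(p[4:11]-.042)*30]
o=least_squares(res,[.5,-.03,.07,-.18]+[.042]*7+[-.03,-.08])
p=o.x;print(p.round(4),np.abs(o.fun).max(),np.degrees(p[3]));print(o.fun[:18].reshape(-1,2).round(2),o.fun[18:36].reshape(-1,2).round(2))
u,l,n=frame(p[3]);A=p[:3]; np.save("fit.npy",p)
print("axis panel",A,"grip",A+.033*n,"green top",A+p[11]*u+p[12]*l+.013*n)
# check: selector disc/pointer predicted pixels (zoom)
tip=lambda t:A+.033*n+.035*(np.cos(t)*l+np.sin(t)*u)
for c,o0 in((S,(219.6,164.6)),(T,(209.6,184.6))):
    print("axis disc, axis top, tip(bar2) in zoom",((proj(c,[A+.011*n,A+.033*n,tip(th[2])])-o0)*5.5).round())
Rm=np.c_[u,-l,-n]
# tool x=u, y=-l, z=-n ; waypoint: 60mm above, left of pointer
ft=lambda U,L,h:A+U*u+L*l+(h+.014)*n   # tcp for fingertip at panel coords U,L, height h
plan(ft(.028,.045,.10),Rm,"above")
E
```

```text
[ 0.5019 -0.028   0.0682 -0.1622  0.0461  0.0437  0.0445  0.046   0.0464
  0.0469  0.0475 -0.0226 -0.0943] 0.3483822103090404 -9.291458426678187
[[ 0.13  0.03]
 [-0.19 -0.11]
 [-0.06 -0.01]
 [ 0.29  0.26]
 [ 0.05 -0.15]
 [ 0.01 -0.08]
 [-0.15  0.14]
 [-0.05  0.03]
 [-0.   -0.11]] [[-0.07 -0.11]
 [ 0.14  0.15]
 [ 0.    0.06]
 [-0.08 -0.35]
 [-0.07  0.13]
 [-0.09 -0.04]
 [ 0.16  0.05]
 [ 0.02  0.08]
 [-0.02  0.01]]
axis panel [ 0.5019014  -0.02803264  0.06818083] grip [ 0.49513072 -0.02692494  0.10045813] green top [ 0.46222417 -0.11706081  0.07620297]
axis disc, axis top, tip(bar2) in zoom [[342. 221.]
 [348. 198.]
 [280. 157.]]
axis disc, axis top, tip(bar2) in zoom [[242. 239.]
 [240. 247.]
 [213. 170.]]
above shift [ 1.611  -1.5097  0.17  ] turn [-0.0268  0.0976  0.2545] |d|mm 664.3 deg 32.9
```

```bash
python3 -m pendant '[[1,0.8,-0.75,0,0,0,0],[1,0.8,-0.75,0,0,0,0],[1,0.8,-0.75,0,0,0,0],[1,0.8,-0.75,0,0,0,0],[1,0.8,-0.75,0,0,0,0],[1,0.8,-0.75,0,0,0,0],[1,0.8,-0.75,0,0,0,0]]' 20
cat > t.py <<'E'
import sys
from h import *
p=np.load("fit.npy");u,l,n=frame(p[3]);A=p[:3];Rm=np.c_[u,-l,-n]
ft=lambda U,L,h:A+U*u+L*l+(h+.014)*n
U,L,h=[float(x)/1e3 for x in sys.argv[1:4]]
s=r.read_state();tip=s["ee_pos"]+.014*R.from_quat(s["eef_rot"]).as_matrix()[:,2]-A
print("now U,L,h mm",(np.array([tip@u,tip@l,tip@n])*1e3).round(2),"t",s["time"],"F(u,l,n)",np.array([s["ft_force"]@v for v in(u,l,n)]).round(2),"w",s["width"])
plan(ft(U,L,h),Rm)
E
python3 t.py 28 45 100
```

```text
time: 1.27
ee_pos: [0.3695, -0.2848, 0.2368]
eef_rot: [0.983, 0.186, 0.0, 0.0]
ft_force: [-0.5, 0.0, 0.5]
width: 0.0248
grip_force: 0.0
now U,L,h mm [ -55.09 -274.81  169.76] t 1.275 F(u,l,n) [-0.39 -0.08  0.63] w 0.024822929378903635
 shift [ 0.8112 -0.7579  0.1704] turn [-0.0265  0.0975  0.2554] |d|mm 336.9 deg 33.0
```

```bash
python3 -m pendant '[[1,0.811,-0.758,0.17,-0.0265,0.0975,0.2554],[1,0.811,-0.758,0.17,-0.0265,0.0975,0.2554],[1,0.811,-0.758,0.17,-0.0265,0.0975,0.2554],[1,0.811,-0.758,0.17,-0.0265,0.0975,0.2554],[1,0.811,-0.758,0.17,-0.0265,0.0975,0.2554],[1,0.811,-0.758,0.17,-0.0265,0.0975,0.2554],[1,0.811,-0.758,0.17,-0.0265,0.0975,0.2554],[1,0.811,-0.758,0.17,-0.0265,0.0975,0.2554]]'
python3 t.py 28 45 19
python3 - <<'E'
from h import *
a=cam("scene")["pixels"][130:270,200:380,::-1];b=cam("top")["pixels"][150:290,180:360,::-1]
cv2.imwrite("pics/c1.png",cv2.resize(np.vstack([a,b]),None,fx=2.14,fy=2.14,interpolation=cv2.INTER_CUBIC))
E
```

```text
time: 2.28
ee_pos: [0.513, 0.0129, 0.1853]
eef_rot: [0.991, -0.083, 0.104, 0.009]
ft_force: [0.3, -0.3, 0.8]
width: 0.0006
grip_force: 0.0
now U,L,h mm [28.58 42.15 99.7 ] t 2.275 F(u,l,n) [ 0.51 -0.23  0.73] w 0.0005511801886281413
 shift [-0.0018 -0.0096  0.269 ] turn [ 0.0003  0.0005 -0.0022] |d|mm 80.8 deg 0.3
```

View pics/c1.png

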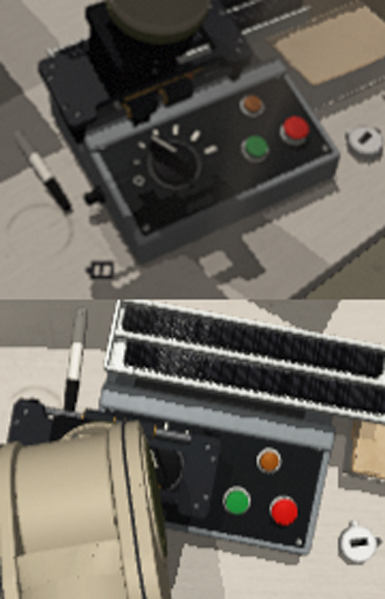

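The scene half shows the gripper over the left of the panel, clear of the pointer, with closed fingers near (150,100). In the top half it clears the track. Next I descend.

```bash
python3 -m pendant '[[1,-0.0018,-0.0096,0.13,0,0,0],[1,-0.0018,-0.0096,0.2,0,0,-0.002],[1,-0.0018,-0.0096,0.25,0,0,-0.002],[1,-0.0018,-0.0096,0.269,0,0,-0.002],[1,-0.0018,-0.0096,0.269,0,0,-0.002],[1,-0.0018,-0.0096,0.269,0,0,-0.002]]'
python3 t.py 28 36 19
```

```text
time: 3.12
ee_pos: [0.5299, 0.0155, 0.1073]
eef_rot: [0.991, -0.079, 0.105, 0.009]
ft_force: [-0.4, 0.2, -0.6]
width: 0.0004
grip_force: 0.0
now U,L,h mm [28.29 47.45 19.98] t 3.125 F(u,l,n) [-0.57  0.12 -0.5 ] w 0.0003641187106691487
 shift [-0.001   0.0381  0.0033] turn [-0.     -0.0004  0.001 ] |d|mm 11.5 deg 0.1
```

```bash
for i in 1; do python3 -m pendant '[[1,-0.001,0.01,0.003,0,0,0],[1,-0.001,0.02,0.003,0,0,0],[1,-0.001,0.03,0.003,0,0,0],[1,-0.001,0.038,0.003,0,0,0],[1,-0.001,0.038,0.003,0,0,0]]'; done
python3 t.py 28 30 19
```

```text
time: 3.75
ee_pos: [0.5275, 0.004, 0.1055]
eef_rot: [0.991, -0.08, 0.104, 0.009]
ft_force: [-0.9, 0.7, -0.6]
width: 0.0004
grip_force: 0.0
now U,L,h mm [27.44 35.73 18.37] t 3.75 F(u,l,n) [-1.12  0.58 -0.33] w 0.0004437591858414227
 shift [ 0.0018  0.0191 -0.0021] turn [0.     0.0002 0.0009] |d|mm 5.8 deg 0.1
```

```bash
python3 -m pendant '[[1,0.001,0.005,-0.001,0,0,0],[1,0.001,0.01,-0.001,0,0,0],[1,0.001,0.01,-0.001,0,0,0]]'; python3 t.py 28 30 19
python3 -m pendant '[[1,0.001,0.005,-0.001,0,0,0],[1,0.001,0.01,-0.001,0,0,0],[1,0.001,0.01,-0.001,0,0,0]]'; python3 t.py 28 27 19
```

```text
time: 4.12
ee_pos: [0.5273, 0.0011, 0.1059]
eef_rot: [0.991, -0.08, 0.104, 0.009]
ft_force: [-0.3, -0.2, 0.3]
width: 0.0008
grip_force: 0.0
now U,L,h mm [27.74 32.89 18.66] t 4.125 F(u,l,n) [-0.17 -0.22  0.37] w 0.00075767914528304
 shift [ 0.0008  0.0096 -0.0011] turn [-0.      0.0001  0.001 ] |d|mm 2.9 deg 0.1
time: 4.5
ee_pos: [0.527, -0.0019, 0.1063]
eef_rot: [0.991, -0.08, 0.104, 0.008]
ft_force: [0.2, -0.6, 0.5]
width: 0.0006
grip_force: 0.0
now U,L,h mm [28.05 29.88 18.96] t 4.5 F(u,l,n) [ 0.41 -0.54  0.47] w 0.0005733448265721118
 shift [-0.0002  0.0096 -0.0001] turn [-0.0001  0.0001  0.001 ] |d|mm 2.9 deg 0.1
```

```bash
for i in 1 ; do python3 -m pendant '[[1,0,0.005,0,0,0,0],[1,0,0.01,0,0,0,0],[1,0,0.01,0,0,0,0]]'; python3 t.py 28 24 19
python3 -m pendant '[[1,0,0.005,0,0,0,0],[1,0,0.01,0,0,0,0],[1,0,0.01,0,0,0,0]]'; python3 t.py 28 21 19; done
```

```text
time: 4.88
ee_pos: [0.5272, -0.0037, 0.1066]
eef_rot: [0.991, -0.079, 0.105, 0.008]
ft_force: [3.6, 4.6, -1.8]
width: 0.0006
grip_force: 2.5
now U,L,h mm [28.59 28.16 19.17] t 4.875 F(u,l,n) [ 2.42  5.13 -2.34] w 0.0005930986982424934
 shift [-0.002   0.0138  0.0006] turn [-0.0009 -0.0005  0.0014] |d|mm 4.2 deg 0.2
time: 5.25
ee_pos: [0.5275, -0.0051, 0.1069]
eef_rot: [0.991, -0.078, 0.106, 0.007]
ft_force: [7.7, 9.3, -4.2]
width: 0.0005
grip_force: 5.2
now U,L,h mm [29.21 26.87 19.39] t 5.25 F(u,l,n) [ 5.13 10.46 -5.38] w 0.00046201129095558755
 shift [-0.004   0.0194  0.0012] turn [-0.002  -0.0013  0.002 ] |d|mm 5.9 deg 0.4
```

Run:
```python
from h import *
c=cam("scene");a=c["pixels"][120:250,220:360,::-1];p=np.load("fit.npy");u,l,n=frame(p[3]);A=p[:3]
a=cv2.resize(a,None,fx=4.6,fy=4.6,interpolation=cv2.INTER_CUBIC)
a=cv2.convertScaleAbs(a,alpha=1.8,beta=10)
cv2.imwrite("pics/c2.png",a)
for t in (60,90,120): print(t,((proj(c,[A+.033*n+s*(np.cos(np.radians(t))*l+np.sin(np.radians(t))*u) for s in(0,.035)])-[219.6,119.6])*4.6).round())
```

```text
60 [[291. 373.]
 [234. 338.]]
90 [[291. 373.]
 [259. 319.]]
120 [[291. 373.]
 [293. 314.]]
```

View pics/c2.png

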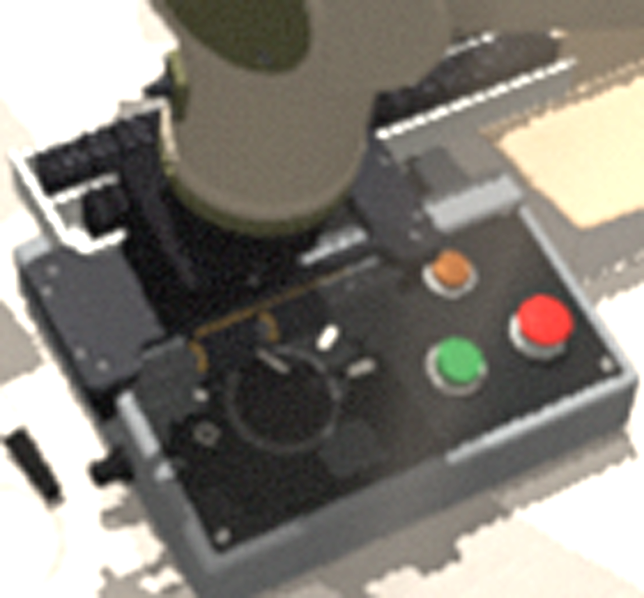

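Run:
```python
from h import *
s=r.read_state();p=np.load("fit.npy");u,l,n=frame(p[3]);A=p[:3];B=np.c_[u,l,n]
F=s["ft_force"];M=s["torque"];print("F",F@B,"M",M@B, s["width"],s["grip_force"])
q0=np.cross(F,M)/(F@F); print("perp offset mm (u,l,n)",q0@B*1e3,"dir",F@B/np.linalg.norm(F),"pitch",M@F/np.linalg.norm(F)/np.linalg.norm(M))
print("tcp rel",(s["ee_pos"]-A)@B*1e3)
c=cam("scene")
print("tip proj zoom",[((proj(c,A+.029*u+L*l+h*n)[0]-[219.6,119.6])*4.6).round().tolist() for L in(.012,.019,.027,.035,.042) for h in (.019,)])
T=cam("top")
for zt in (.11,.12,.13,.14):
  for px in ((230,182),(362,207)):
    w=cv2.undistortPoints(np.array([[px]],float),T["K"],T["D"])[0,0];Rc=cv2.Rodrigues(T["rvec"])[0];d=Rc.T@[w[0],w[1],1];C=-Rc.T@T["tvec"]
    X=C+d*(zt-C[2])/d[2];print(zt,((X-A)@B*1e3).round(0))
```

```text
F [ 4.60781668 10.11544619 -6.02569838] M [ 2.39500851 -0.8075546  -0.00381418] 0.0005767495550484966 5.133966654539108
perp offset mm (u,l,n) [ -30.67927796  -90.1703572  -174.8160045 ] dir [ 0.36442922  0.80002405 -0.47656856] pitch 0.09046168454616492
tcp rel [29.1970614  26.81180066 33.39301728]
tip proj zoom [[242.0, 349.0], [230.0, 354.0], [217.0, 359.0], [203.0, 365.0], [191.0, 370.0]]
0.11 [100.  75.  22.]
0.11 [  98. -243.   22.]
0.12 [100.  74.  32.]
0.12 [  99. -240.   32.]
0.13 [101.  73.  42.]
0.13 [  99. -238.   42.]
0.14 [101.  73.  52.]
0.14 [ 100. -235.   52.]
```

```bash
python3 -m pendant '[[1,0.006,0.0,0,0,0,0],[1,0.012,0.0,0,0,0,0]]'; python3 t.py 28 21 19
python3 -m pendant '[[1,0.004,0.006,0,0,0,0],[1,0.004,0.006,0,0,0,0]]'; python3 t.py 28 21 19
python3 - <<'E'
from h import *
s=r.read_state();p=np.load("fit.npy");u,l,n=frame(p[3]);B=np.c_[u,l,n]
print("F",s["ft_force"]@B,"M",s["torque"]@B)
E
```

```text
time: 5.65
ee_pos: [0.5289, -0.006, 0.1066]
eef_rot: [0.992, -0.078, 0.103, 0.007]
ft_force: [-4.6, 8.8, 0.9]
width: 0.0007
grip_force: 3.9
now U,L,h mm [30.52 26.14 18.76] t 5.65 F(u,l,n) [-5.6   7.97  2.09] w 0.0006696144498656464
 shift [-0.0086  0.017  -0.0008] turn [-0.0011  0.001   0.0019] |d|mm 5.7 deg 0.3
time: 5.9
ee_pos: [0.5295, -0.0072, 0.1067]
eef_rot: [0.992, -0.078, 0.103, 0.007]
ft_force: [-4.4, 10.4, 0.3]
width: 0.0004
grip_force: 5.0
now U,L,h mm [31.3  25.01 18.72] t 5.9 F(u,l,n) [-5.85  9.57  1.55] w 0.0004260725204930136
 shift [-0.0112  0.0132 -0.0009] turn [-0.0015  0.0013  0.0021] |d|mm 5.2 deg 0.3
F [-5.8486476   9.5677971   1.55200568] M [ 2.26415208  1.52837485 -0.11476311]
```

```bash
python3 -m pendant '[[1,0.002,0.006,0,0,0,0],[1,0.003,0.01,0,0,0,0],[1,0.003,0.01,0,0,0,0],[1,0.003,0.01,0,0,0,0]]'; python3 t.py 28 18 19
python3 - <<'E'
from h import *
c=cam("scene");a=c["pixels"][150:230,240:330,::-1]
a=cv2.resize(a,None,fx=6.6,fy=6.6,interpolation=cv2.INTER_CUBIC)
cv2.imwrite("pics/c3.png",cv2.convertScaleAbs(a,alpha=2.5,beta=20))
p=np.load("fit.npy");u,l,n=frame(p[3]);A=p[:3]
for t in (60,75,90,120): print(t,((proj(c,[A+.033*n+s*(np.cos(np.radians(t))*l+np.sin(np.radians(t))*u) for s in(0,.035)])-[239.6,149.6])*6.6).round())
E
```

```text
time: 6.4
ee_pos: [0.5309, -0.0136, 0.1075]
eef_rot: [0.991, -0.08, 0.104, 0.009]
ft_force: [-0.1, -0.4, -0.0]
width: 0.0004
grip_force: 0.0
now U,L,h mm [33.85 18.95 19.  ] t 6.4 F(u,l,n) [-0.01 -0.38 -0.03] w 0.00039817442022854825
 shift [-0.0195  0.0031  0.    ] turn [0.     0.0001 0.0009] |d|mm 5.9 deg 0.1
60 [[286. 337.]
 [204. 287.]]
75 [[286. 337.]
 [220. 271.]]
90 [[286. 337.]
 [240. 259.]]
120 [[286. 337.]
 [288. 252.]]
```

View pics/c3.png

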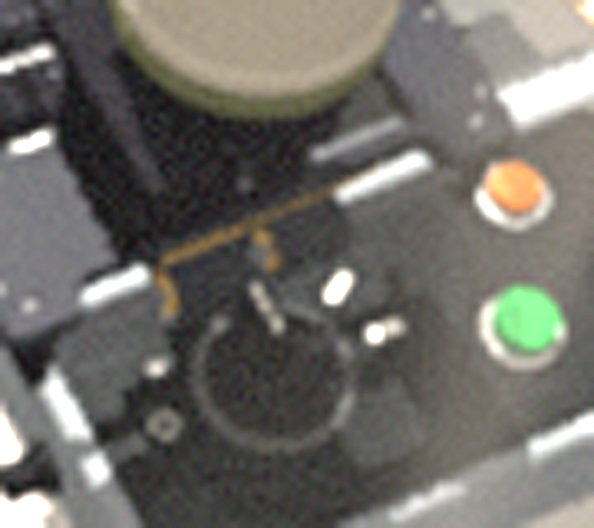

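It's at bar 3: the line (278,325)→(252,283) matches the 90° prediction, and the finger is free. One more click to go.

```bash
python3 -m pendant '[[1,-0.01,0,0,0,0,0],[1,-0.0195,0.003,0,0,0,0],[1,-0.0195,0.01,0,0,0,0],[1,-0.0195,0.015,0,0,0,0],[1,-0.0195,0.015,0,0,0,0]]'; python3 t.py 28 11 19
python3 -m pendant '[[1,0,0.005,0,0,0,0],[1,0,0.01,0,0,0,0],[1,0,0.01,0,0,0,0]]'; python3 t.py 28 8 19
```

```text
time: 7.08
ee_pos: [0.5245, -0.0168, 0.1063]
eef_rot: [0.991, -0.079, 0.104, 0.008]
ft_force: [-0.7, 0.1, -1.0]
width: 0.0006
grip_force: 0.2
now U,L,h mm [27.96 14.71 18.98] t 7.075 F(u,l,n) [-0.88 -0.03 -0.85] w 0.0006144922855327815
 shift [ 0.0001  0.0123 -0.0001] turn [-0.0001  0.0001  0.001 ] |d|mm 3.7 deg 0.1
time: 7.45
ee_pos: [0.5245, -0.0181, 0.1064]
eef_rot: [0.991, -0.079, 0.105, 0.007]
ft_force: [1.7, 7.8, -1.6]
width: 0.0004
grip_force: 3.6
now U,L,h mm [28.2 13.5 19.1] t 7.45 F(u,l,n) [ 0.07  7.97 -1.69] w 0.0004303153848163941
 shift [-0.0007  0.0182  0.0003] turn [-0.0012 -0.0003  0.0016] |d|mm 5.5 deg 0.2
```

```bash
python3 -m pendant '[[1,-0.001,0.005,0,0,0,0],[1,-0.002,0.01,0,0,0,0],[1,-0.002,0.01,0,0,0,0]]'; python3 t.py 28 8 19
python3 -m pendant '[[1,-0.001,0.005,0,0,0,0],[1,-0.002,0.01,0,0,0,0],[1,-0.002,0.01,0,0,0,0]]'; python3 t.py 28 8 19
```

```text
time: 7.82
ee_pos: [0.5243, -0.0192, 0.1066]
eef_rot: [0.991, -0.078, 0.105, 0.006]
ft_force: [7.1, 12.1, -5.7]
width: 0.0003
grip_force: 6.9
now U,L,h mm [28.25 12.42 19.31] t 7.825 F(u,l,n) [ 3.72 13.1  -6.59] w 0.00034812200050171697
 shift [-0.0008  0.0145  0.001 ] turn [-0.0024 -0.0011  0.0022] |d|mm 4.4 deg 0.4
time: 8.2
ee_pos: [0.5222, -0.0247, 0.1061]
eef_rot: [0.991, -0.079, 0.104, 0.008]
ft_force: [0.2, 0.4, 0.6]
width: 0.0005
grip_force: 0.0
now U,L,h mm [26.94  6.54 19.06] t 8.2 F(u,l,n) [0.24 0.47 0.56] w 0.0004826386455352693
 shift [ 0.0035 -0.0049  0.0002] turn [-0.0004 -0.0001  0.0017] |d|mm 1.8 deg 0.2
```

Force dropped to zero, so it snapped to the next detent. I'll back off left, rise, and check.

```bash
python3 -m pendant '[[1,0.01,-0.03,0,0,0,0],[1,0.01,-0.06,0,0,0,0],[1,0.01,-0.08,-0.05,0,0,0],[1,0.01,-0.08,-0.2,0,0,0],[1,0.01,-0.08,-0.35,0,0,0],[1,0.01,-0.08,-0.35,0,0,0]]' | head -2
python3 - <<'E'
from h import *
c=cam("scene");a=c["pixels"][150:230,240:330,::-1]
a=cv2.resize(a,None,fx=6.6,fy=6.6,interpolation=cv2.INTER_CUBIC)
cv2.imwrite("pics/c4.png",cv2.convertScaleAbs(a,alpha=2,beta=10))
p=np.load("fit.npy");u,l,n=frame(p[3]);A=p[:3]
for t in (90,120,150): print(t,((proj(c,[A+.033*n+s*(np.cos(np.radians(t))*l+np.sin(np.radians(t))*u) for s in(0,.035)])-[239.6,149.6])*6.6).round())
print(p[11:13])
E
python3 t.py -22.6 -94.3 40
```

```text
time: 8.95
ee_pos: [0.5086, 0.0019, 0.2138]
90 [[286. 337.]
 [240. 259.]]
120 [[286. 337.]
 [288. 252.]]
150 [[286. 337.]
 [335. 267.]]
[-0.02257414 -0.09426626]
now U,L,h mm [ 30.86  30.09 126.08] t 9.0 F(u,l,n) [ 0.75 -0.75 -0.49] w 0.0006146273566260866
 shift [-0.1802  0.414   0.2866] turn [ 0.0003 -0.0017  0.0013] |d|mm 160.4 deg 0.3
```

View pics/c4.png

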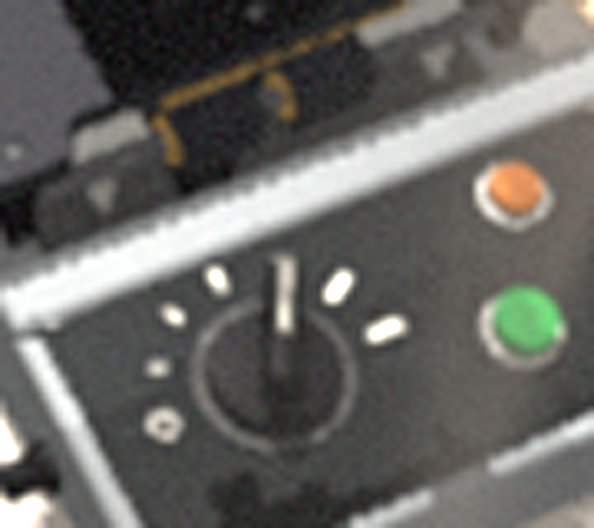

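The line is vertical at x≈286, from y 330 to 258, matching the bar 4 prediction, with bars 1–3 to its left and 5–6 to its right. Now the green button.

```bash
python3 -m pendant '[[1,-0.18,0.2,0,0,0,0],[1,-0.18,0.414,0,0,0,0],[1,-0.18,0.414,0,0,0,0],[1,-0.18,0.414,0.15,0,0,0],[1,-0.18,0.414,0.287,0,0,0],[1,-0.18,0.414,0.287,0,0,0],[1,-0.18,0.414,0.287,0,0,0]]' | head -2
python3 t.py -22.6 -94.3 16
```

```text
time: 9.88
ee_pos: [0.453, -0.1157, 0.1149]
now U,L,h mm [-23.62 -94.38  38.77] t 9.875 F(u,l,n) [ 0.5  -0.73  0.78] w 0.00039307768209537425
 shift [ 0.0034 -0.0002  0.0759] turn [-0.0002  0.      0.0012] |d|mm 22.8 deg 0.1
```

```bash
python3 -m pendant '[[1,0.0034,0,0.04,0,0,0],[1,0.0034,0,0.07,0,0,0],[1,0.0034,0,0.076,0,0,0],[1,0.0034,0,0.076,0,0,0]]' | head -1
python3 t.py -22.6 -94.3 10
python3 -m pendant '[[1,0,0,0.005,0,0,0],[1,0,0,0.01,0,0,0],[1,0,0,0.015,0,0,0],[1,0,0,0.02,0,0,0],[1,0,0,0.02,0,0,0]]' | head -1
python3 t.py -22.6 -94.3 8
```

```text
time: 10.38
now U,L,h mm [-23.16 -94.53  15.02] t 10.375 F(u,l,n) [ 0.9  -0.14  0.55] w 0.0002224827130927921
 shift [ 0.0018 -0.0008  0.0167] turn [-0.0002  0.0004  0.0011] |d|mm 5.1 deg 0.1
time: 11.0
now U,L,h mm [-22.83 -94.6    9.53] t 11.0 F(u,l,n) [-5.41  1.56 14.91] w 0.0006338060704359493
 shift [ 0.0007 -0.001   0.0051] turn [0.0001 0.0002 0.0011] |d|mm 1.6 deg 0.1
```

```bash
python3 -m pendant '[[1,0,0,0.003,0,0,0],[1,0,0,0.005,0,0,0],[1,0,0,0.005,0,0,0]]' | head -1
python3 t.py -22.6 -94.3 8
```

```text
time: 11.38
now U,L,h mm [-22.7  -94.63   9.06] t 11.375 F(u,l,n) [-12.61   2.39  37.91] w 0.0008309942982662885
 shift [ 0.0003 -0.001   0.0035] turn [0.0005 0.0004 0.0012] |d|mm 1.1 deg 0.2
```

Bottomed against the hard stop: 38 N with only 0.5 mm of further motion. Release and retreat.

```bash
python3 -m pendant '[[1,0,0,-0.02,0,0,0],[1,0,0,-0.06,0,0,0],[1,0,0,-0.2,0,0,0],[1,0,0,-0.4,0,0,0],[1,0,0,-0.55,0,0,0],[1,0,0,-0.55,0,0,0],[1,0,0,-0.55,0,0,0]]' | head -2
python3 - <<'E'
from h import *
c=cam("scene");a=c["pixels"][130:250,215:375,::-1]
a=cv2.resize(a,None,fx=4.8,fy=4.8,interpolation=cv2.INTER_CUBIC)
cv2.imwrite("pics/c5.png",cv2.convertScaleAbs(a,alpha=1.6,beta=5))
E
```

```text
time: 12.25
ee_pos: [0.4259, -0.1115, 0.2453]
```

View pics/c5.png

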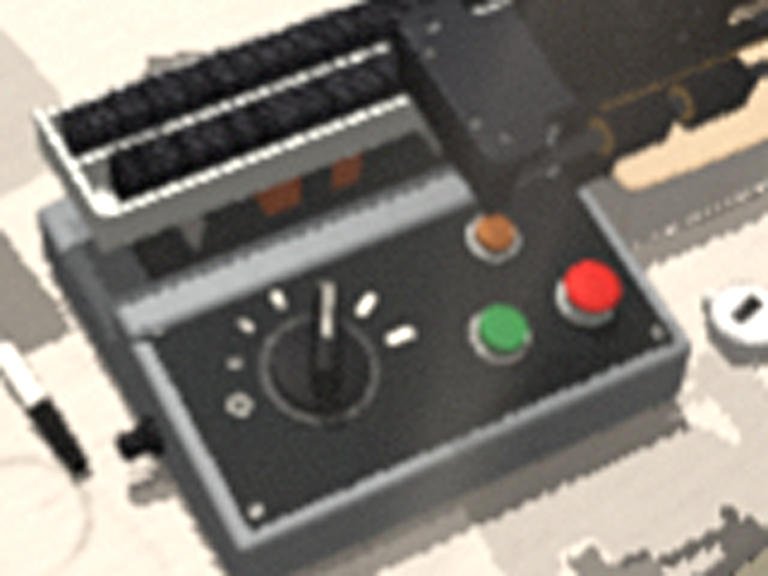

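Run:
```python
from h import *
c=cam("scene");print(c["pixels"][176:180,316:320].mean((0,1)),cv2.imread("raw_scene.png")[176:180,316:320,::-1].mean((0,1)))
s=r.read_state();print(s["ft_force"],s["time"]); print(r.close_job())
```

```text
[109.4375  68.75    40.125 ] [103.1875  66.3125  41.25  ]
[-0.83635904 -0.25521185 -0.77228082] 12.35
the job is handed in; nothing more can be done
None
```

The selector is at bar 4, confirmed in the camera image. I pressed the green button to its hard stop, it came back up, and I handed the job in at about 12.4 s. The amber lamp showed no clear change afterwards, so I have no direct sign that the feeder is running.

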